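# Fetch the camera tube from behind the can and bottle and seat it in its base

### The arm

A 6-joint arm with a two-finger parallel gripper is mounted at the origin on the work surface. World frame = base frame: x ahead of the robot, y to its left, z up, the work surface at z = 0. Lengths are in m, angles in rad, forces in N, time in s.
With the tool pointing down it reaches from about 0.35 to 0.775 m from the base axis. Payload 7.3 kg.
Tool frame: the origin (TCP) lies at the centre of the arm's flange, where the gripper is bolted on; the fingertips stand 178 mm ahead of it and the grasp point (between the pads) lies 159 mm ahead of it (tip_extent is the distance from the TCP to the fingertips, in m); z points along the fingers, y is the line along which they close (so a half turn about z gives the same grasp; the last joint's range is limited). The gripper opens to 92 mm and grips with 3 to 60 N. Pads are 19 mm wide; open, the fingers measure 130 mm over their backs; the gripper's body (75 mm by 190 mm) begins 47 mm behind the grasp point.
Start: joints at [0.971, 0.342, 1.524, -0, 1.275, -0.146], TCP at [0.23, 0.472, 0.405] pointing down, gripper open.
Joint ranges: [-2.53, 2.53], [-0.77, 2.02], [0.04, 2.7], [-1, 4.14], [0.28, 2.66], [-3.11, 3.11]. Speed limits (rad/s): [2.57, 2.57, 3.14, 3.14, 3.14, 3.14].

### API

Orientations are given as [roll, pitch, yaw] about the fixed x, y, z axes, in that order (R = Rz(yaw) Ry(pitch) Rx(roll)).
In Python, from cell import * gives the robot as it stands.
- The arm moves only by the tool arm_command, never from a script. Its arguments are lists of equal length, an entry for each row: "xyz": the shift along the world's x, y, z in mm, a list of three; "spin": the turn about the world's z in degrees. In form: {"xyz": [[tx, ty, tz], ...], "spin": [spin, ...]}. A call has 1 to 20 rows; each row shifts and turns the commanded pose from where the row before left it; what a row does not reach is not made up. A row lasts 1/10 s, in which the tool goes at most 50 mm and 8.59 degrees, less where a joint would pass 70% of its speed; a pose out of reach is approached as far as the arm can. A call with a gripper value outside its range is refused whole. "jaw" is the opening, from -1 (shut) to 1 (fully open), set as the call begins (left out, the last holds). The fingers move at their own pace and stop on an object; "squeeze" is the grip in N (left out, the last holds). Time passes only in rows, so rows that do not move let the fingers close. It gives the time, the measured TCP pose, the force, the opening and the grip force at its end, in the units of the state.
- observe(): the state, without advancing time (a new reading comes with each control period).
- read_camera(name): name is "side" or "top"; returns a dict with "img" (400x640x3 uint8, red, green, blue), "depth" (400x640 float32, m along the optical axis (not along the pixel's ray), 0 where there is no reading), "fx", "fy", "cx", "cy" (pixels), "world_from_camera" (4x4, takes a point from camera to world coordinates). Camera axes: x right, y up, looking along -z (the intrinsics and any distortion apply to the point x, -y, -z); pixel columns grow to the right and rows downward; lengths in m; the calibration is good to about 2 mm. A picture is of the moment at which its call begins.
- hand_in(): hands the job in; it is judged then, once.
The state is a dict: "time": time; "qpos": joint angles; "qvel": joint speeds; "joint_efforts": joint torques, N m; "tool_pos": TCP position; "tool_rot": TCP orientation; "contact_force": force on the tool from outside, world axes, zero at the start; "torque": the same for the moment, N m; "opening": finger opening in m; "grip_force": force on a finger pad.
Only numpy, scipy, OpenCV 4.12 (cv2) and the standard library are available. Lean on these libraries where they do the work, as an engineer would, in place of code of your own. Each camera call takes 0.05 s, during which the arm holds its last target. There are 200 camera calls.

### The job

The camera tube stands at the back of the metal tray, shut in by the spray can and the square bottle: move both onto the cork board first, then slide the tube, the way up it stands, fully home into the bore of the black base, so that its mark is level with the rim. Only then stand the can back on the round rubber pad and the bottle on the square one, each upright and centred. Knock nothing over and leave the tape, screwdriver and cup alone.

Things in the scene. Friction and masses are not known exactly. Their poses are not given: they have to be found in the camera images.
- can: Plain steel spray can with a white cap, round, 62 mm diameter, straight-sided up to 105 mm, 132 mm tall overall, about 250 g. Origin: centre of its underside, z up. At the start it stands on pad_round, about 5 mm from the tube.
- bottle: White plastic bottle, square, 56 x 56 mm with straight sides up to 104 mm, black round cap (42 mm diameter), 132 mm tall overall, about 220 g. Origin: centre of its underside, z up; its x and y axes are square to its side faces. At the start it stands on pad_square, one face towards the tube and about 8 mm from it.
- tube: Grey plastic camera tube, 40 mm outside diameter, 100 mm tall, closed by a black disc on top, small black lenses in its upper half, about 150 g. Foot chamfered to 38 mm over its lowest 2 mm. A thin black ring 30 mm above the foot marks the insertion depth. Origin: centre of its foot, z up. It starts upright at the back (+x side) of the metal tray, on the tray's floor, 3 mm above the table.
- base: Black round base, 120 mm diameter, 45 mm tall, fixed to the bench, with a vertical round bore, 45 mm diameter, in the middle of its top; the top 7 mm flare out to a 53 mm mouth. The bore's floor is 15 mm above the table, 30 mm below the rim, so a tube standing on it has its mark at the rim. Origin: centre of its underside, on the bore's axis, z up.
- board: Flat cork board, fixed, 240 mm (its x) by 140 mm (its y), 6 mm thick: the side area for things that are cleared away. Origin: centre of its underside.
- pad_round: Round black rubber pad, 70 mm diameter, 3 mm thick, fixed on the tray's floor, with a 26 mm wide tab towards the tray's front (its -x): the can's place. Origin: centre of the round part's underside; its top is 6 mm above the table. Same axes as the tray, which is 170 mm (x) by 200 mm (y) with a rim 14 mm high.
- pad_square: Square black rubber pad, 64 x 64 mm, 3 mm thick, fixed on the tray's floor, with a 26 mm wide tab towards the tray's front (its -x): the bottle's place. Origin: centre of the square part's underside; its top is 6 mm above the table. The square's sides lie at 45 degrees to this body's x and y, which are the tray's axes (x to the back).
- tape: Bystander: roll of clear tape lying flat, 90 mm diameter, 24 mm high. Origin: centre of its underside.
- screwdriver: Bystander: screwdriver lying on the bench. Origin: under its middle, x axis along it towards the tip.
- cup: Bystander: small open metal cup for screws, 76 mm diameter, 50 mm high. Origin: centre of its underside.
Not all that is in view belongs to the job. Leave any blue look-alike of the can alone.

How it is judged:
By the outcome, as a careful person would: the job done as asked, in the order asked, and still so for the second after the job is handed in, with the robot touching nothing.
It also fails if it takes over 136 s, if anything falls off the work surface, if the arm or the gripper's body presses on something with over 40 N, if the wrist force passes 120 N, or if a joint passes its speed limit or range.

## Working session

There is one attempt and no reset: what is moved stays moved. The work goes in short steps, Python scripts to look and compute and a tool call to move; the robot and the scene stay as the last step left them, time stands still between calls to the robot, and variables do not carry over. Pictures are saved under pics/ and viewed, at most 14 in all, crops included, and the job is handed in when it is done.

Besides the shell and the picture viewer there is one more tool, called after "Request:" as a command line: name --pt "numbers of a row" for each row, then --argument value for the rest. arm_command: Moves the arm, as the interface text tells. Its arguments: {"type":"object","properties":{"xyz":{"type":"array","items":{"type":"array","items":{"type":"number"}}},"spin":{"type":"array","items":{"type":"number"}},"jaw":{"type":"number"},"squeeze":{"type":"number"}},"required":["xyz","spin"]}

```bash
ls; mkdir -p pics
cat > h.py <<'E'
from cell import *
import numpy as np, cv2
def shot(n,f=None):
    c=read_camera(n)
    if f: cv2.imwrite(f,c["img"][:,:,::-1])
    np.savez(f"{n}.npz",**{k:np.asarray(v) for k,v in c.items()})
    return c
def pts(c):
    d=c["depth"];v,u=np.mgrid[:d.shape[0],:d.shape[1]]
    x=(u-c["cx"])/c["fx"]*d;y=-(v-c["cy"])/c["fy"]*d
    P=np.stack([x,y,-d,np.ones_like(d)],-1)@np.asarray(c["world_from_camera"]).T
    return P[...,:3]
E
python3 - <<'E'
from h import *
print(observe())
for n in("side","top"):
    c=shot(n,f"pics/{n}0.png"); print(n,c.keys(),c["fx"],c["cx"],c["world_from_camera"])
E
```

```text
pics
{'time': 0.0, 'qpos': array([ 9.70994438e-01,  3.42690660e-01,  1.52497650e+00,  5.12692827e-07,
        1.27537260e+00, -1.45973815e-01]), 'qvel': array([ 0.00140028,  0.0002193 , -0.00049327, -0.00051541, -0.00102579,
       -0.000306  ]), 'joint_efforts': array([ 6.20807623e-04, -4.31233978e+01, -2.44224447e+01,  7.19093322e-02,
        5.58792707e-02, -1.26956065e-04]), 'tool_pos': array([0.23006079, 0.4717681 , 0.40407554]), 'tool_rot': array([-3.14016100e+00, -2.10976286e-04,  2.68776428e+00]), 'contact_force': array([ 0.75848171, -1.00951043, -0.15070534]), 'torque': array([0.00185539, 0.04934809, 0.01227588]), 'grip_force': 0.0, 'opening': 0.09158834950860122}
side dict_keys(['img', 'depth', 'fx', 'fy', 'cx', 'cy', 'world_from_camera']) 518.3647301183591 319.8035372597553 [[ 0.81197104  0.30445469 -0.49800639 -0.09576052]
 [-0.58361939  0.43744124 -0.68412979 -0.91838119]
 [ 0.00956201  0.84613977  0.53287528  0.77858147]
 [ 0.          0.          0.          1.        ]]
top dict_keys(['img', 'depth', 'fx', 'fy', 'cx', 'cy', 'world_from_camera']) 469.7876596348274 321.3192193234354 [[ 0.03022574  0.99012712 -0.13687476  0.44193785]
 [-0.99941982  0.03208791  0.01141854  0.0113327 ]
 [ 0.01569784  0.13645022  0.99052255  1.09474717]
 [ 0.          0.          0.          1.        ]]
```

View pics/top0.png

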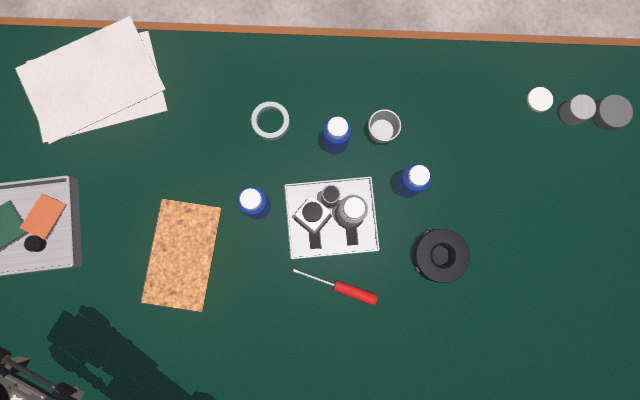

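View pics/side0.png

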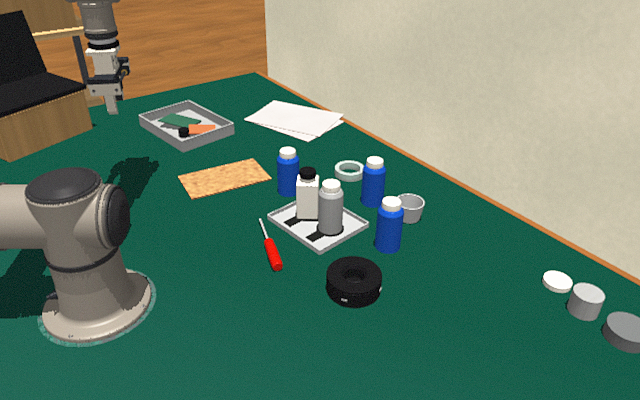

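Top view: the steel can's white cap is at (353,208), with blue look-alikes at (251,199), (337,128) and (418,177), which I'll leave alone. The bottle's black cap is at (312,212), the tube's black disc at (331,194), the base at (441,255) and the board at (181,255). In the side view, the grey can is at (331,207). Next is a close crop to check the choice, plus a depth measurement.

```bash
cat > m.py <<'E'
from h import *
def circ(P,m,lo,hi):
    q=P[m&(P[...,2]>lo)&(P[...,2]<hi)]
    if len(q)<5: return None
    (x,y),r=cv2.minEnclosingCircle((q[:,:2]*1000).astype(np.float32))
    return len(q),np.round([x,y,r*1,1000*np.median(q[:,2])],1),np.round(1000*q.mean(0),1)
E
python3 - <<'E'
from m import *
c=dict(np.load("top.npz"));P=pts(c)
im=c["img"][165:275,275:480];cv2.imwrite("pics/crop0.png",cv2.resize(im[:,:,::-1],None,fx=3.9,fy=3.9,interpolation=cv2.INTER_CUBIC))
def box(u0,u1,v0,v1):
    m=np.zeros(P.shape[:2],bool);m[v0:v1,u0:u1]=1;return m
print("can cap",circ(P,box(336,372,190,228),.120,.15))
print("bot cap",circ(P,box(296,326,196,228),.115,.15))
print("bot shoulder",circ(P,box(285,335,190,245),.095,.115))
print("tube",circ(P,box(318,345,180,207),.092,.112))
print("base top",circ(P,box(405,480,220,290),.040,.05))
print("base floor",circ(P,box(425,460,240,270),.010,.025))
print("bluecaps",circ(P,box(235,265,183,215),.12,.15),circ(P,box(400,432,160,192),.12,.15),circ(P,box(320,352,112,143),.12,.15))
hsv=cv2.cvtColor(c["img"],cv2.COLOR_RGB2HSV)
m=(hsv[...,0]<25)&(hsv[...,1]>60)&box(130,230,190,320)&(abs(P[...,2])<.02)
q=P[m];r=cv2.minAreaRect((q[:,:2]*1000).astype(np.float32));print("board",r,np.median(q[:,2]))
# tray rim
m=box(275,390,170,265)&(P[...,2]>.009)&(P[...,2]<.02)
q=P[m];print("tray",cv2.minAreaRect((q[:,:2]*1000).astype(np.float32)))
m=box(290,335,190,236)&(P[...,2]>.095)&(P[...,2]<.115)
print("bottle rect",cv2.minAreaRect((P[m][:,:2]*1000).astype(np.float32)),m.sum())
for n,(u,v) in dict(cup=(384,126),tape=(257,120)).items(): print(n,P[v,u])
np.save("z.npy",P)
for v in range(180,240,4): print(v,(1000*P[v,292:372:4,2]).astype(int))
E
```

```text
can cap (466, array([558.6, -65.9,  27.7, 138.9]), array([556.9, -66.1, 135.8]))
bot cap (334, array([548. ,  19.4,  23.3, 139.6]), array([546.8,  17.8, 138.9]))
bot shoulder (534, array([560.9,   7.8,  50.5, 109.7]), array([556.5,   7.8, 108.9]))
tube (304, array([582.4, -18.2,  27.7, 105.1]), array([588.2, -19.2, 105. ]))
base top (1863, array([ 468.3, -274.6,   60.3,   46.5]), array([ 467.8, -274.4,   46.3]))
base floor (288, array([ 468.3, -277.8,   22.3,   16.9]), array([ 468.8, -278.7,   17.1]))
bluecaps (374, array([570.6, 147. ,  22.4, 133.3]), array([569.8, 146.4, 132.8])) (376, array([ 630.9, -202.2,   22.5,  133.5]), array([ 630.3, -201. ,  132.8])) (360, array([730.3, -29.7,  22.8, 133.4]), array([728.4, -29. , 132.9]))
board ((453.9521484375, 317.3205871582031), (145.27415466308594, 240.65614318847656), 82.87425231933594) 0.007111440205211261
tray ((549.6306762695312, -25.743629455566406), (173.57212829589844, 203.51324462890625), 7.172605037689209)
bottle rect ((563.0444946289062, 5.926658630371094), (56.251861572265625, 94.75725555419922), 52.44283676147461) 534
cup [ 
[... 698 characters left out ...]
10 142 139 139 141 142 114   4   2   9 115 138 143 138 139 141
 139   1]
212 [  3 106 111 141 141 137 138 138 111 110   5   7 120 131 139 141 139 136
 122   2]
216 [  5 107 111 140 142 139 141 140 112  61   1   7 102 116 137 139 138 140
 116   4]
220 [  3  10  91 112 137 139 140 112  90   5   4   8  50 107 114 119 121 118
   2   5]
224 [  2   4   9  70 111 109 114 108   7   2   5   5   8  42  75  90  69  10
   3   3]
228 [   6    1    4    6   42  111  111    7    5    6    4    5    4    5
   10    7    9    7 1094    4]
232 [ 4  7  5  4  2 17 12  2  5  7  4  4  6  6  9  8  8  6  3  4]
236 [   4    1    6    1    5    7    6    9    4    3    4    3    2 1094
    8   12    6    6    3    0]
```

View pics/crop0.png

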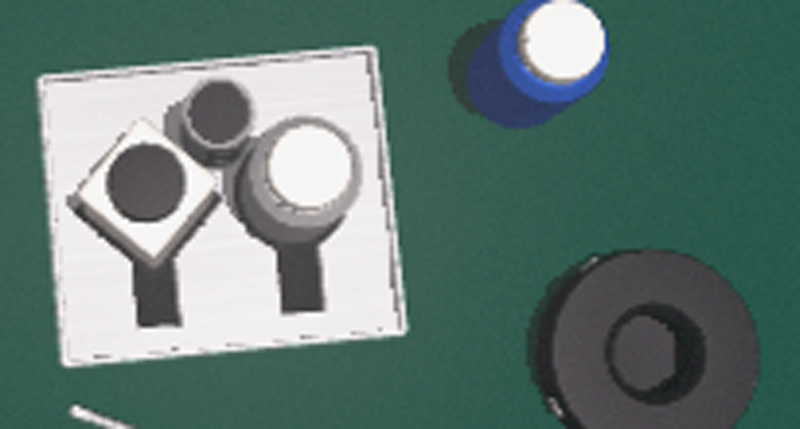

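The crop confirms the grey steel can with its white cap at crop (310,166), the bottle cap at (146,183), the tube disc at (220,112) and the base mouth at (656,354). The tray yaw is about +7°.

```bash
cat >> m.py <<'E'
def ray(c,u,v,z):
    T=np.asarray(c["world_from_camera"]);d=T[:3,:3]@np.array([(u-c["cx"])/c["fx"],-(v-c["cy"])/c["fy"],-1]);o=T[:3,3]
    return np.round(1000*(o+d*(z-o[2])/d[2]),1)
def proj(c,p):
    q=np.linalg.inv(c["world_from_camera"])@np.r_[p,1];return c["cx"]-c["fx"]*q[0]/q[2],c["cy"]+c["fy"]*q[1]/q[2]
E
python3 - <<'E'
from m import *
c=dict(np.load("top.npz"));s=dict(np.load("side.npz"))
e=lambda x,y:(x/3.9+275-.37,y/3.9+165-.37)
for n,p,z in(("can",(310,166),.138),("bot",(146,183),.138),("tube",(220,112),.103),("base",(656,354),.045),
  ("tabR",(304,313),.006),("tabS",(158,326),.006)):
    w=ray(c,*e(*p),z);print(n,w,"in side:",np.round(proj(s,w/1000),1))
# tray rim corners
for p in((40,76),(376,46),(406,333),(66,366)):print("corner",ray(c,*e(*p),.014))
P=pts(c);m=np.zeros(P.shape[:2],bool);m[190:236,290:335]=1
for nm,mm in(("shoulder+cap",m&(P[...,2]>.1)),):
    # rays at shoulder height for low pts
    v,u=np.nonzero(m&(P[...,2]>.1)&(P[...,2]<.12));q=np.array([ray(c,a,b,.11)[:2] for a,b in zip(u,v)],np.float32)
    print(cv2.minAreaRect(q))
im=s["img"][140:310,250:420];cv2.imwrite("pics/crop1.png",cv2.resize(im[:,:,::-1],None,fx=3.5,fy=3.5,interpolation=cv2.INTER_CUBIC))
E
```

```text
can [558.4 -67.5 138. ] in side: [331.6 181.9]
bot [546.7  18.4 138. ] in side: [307.4 168.9]
tube [590.9 -20.5 103. ] in side: [330.5 182.2]
base [ 468.  -275.2   45. ] in side: [354.9 272.3]
tabR [486.7 -76.7   6. ] in side: [309.4 238. ]
tabS [476.4   9.5   6. ] in side: [287.  222.8]
corner [622.5  84.7  14. ]
corner [ 647.3 -115.9   14. ]
corner [ 476.5 -136.3   14. ]
corner [451.2  62.5  14. ]
((562.46923828125, 5.96240234375), (56.081817626953125, 94.56227111816406), 52.15553665161133)
```

View pics/crop1.png

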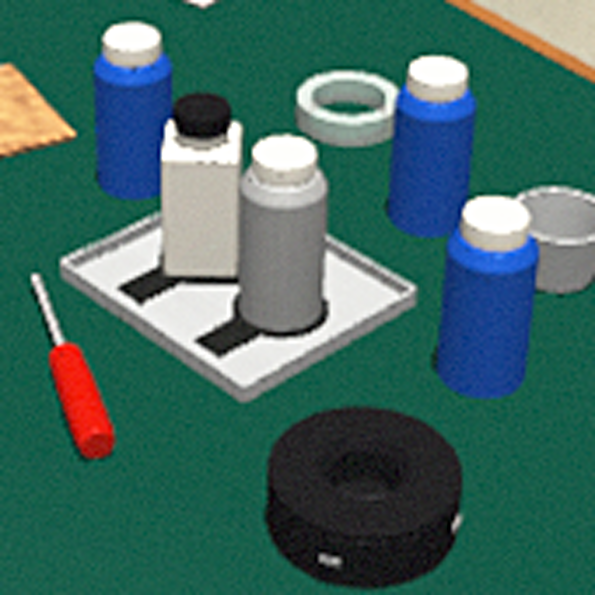

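The side crop agrees: can cap at (331,183), bottle cap at (308,171) and base mouth at (355,274), all within about 2 px of the predictions. Moving to hover over the can.

Request:
arm_command --pt "17 -28 0" --pt "17 -28 0" --pt "17 -28 0" --pt "17 -28 0" --pt "17 -28 0" --pt "17 -28 0" --pt "17 -28 0" --pt "17 -28 0" --pt "17 -28 0" --pt "17 -28 0" --pt "17 -28 0" --pt "17 -28 0" --pt "17 -28 0" --pt "17 -28 0" --pt "17 -28 0" --pt "17 -28 0" --pt "17 -28 0" --pt "17 -28 0" --pt "17 -28 0" --pt "5 -7 0" --spin '[-5,-5,-5,-5,-5,-5,-5,-5,-5,-5,-5,-5,-5,-5,-5,-5,-5,-5,-5,-2]' --jaw 1 --squeeze 30

```text
time: 2.1
tool_pos: [0.5592, -0.0697, 0.4039]
tool_rot: [-3.142, 0.001, 0.99]
contact_force: [-0.7, 0.0, 0.7]
opening: 0.092
grip_force: 0.0
```

Request:
arm_command --pt "0 0 0" --pt "0 0 0" --spin '[0,0]'

```text
time: 2.3
tool_pos: [0.5577, -0.0664, 0.4044]
tool_rot: [-3.14, 0.0, 0.996]
contact_force: [-0.7, 0.4, -0.2]
opening: 0.0919
grip_force: 0.0
```

Run:
```python
from h import *
s=shot("side");im=s["img"][40:260,220:440];cv2.imwrite("pics/s1.png",cv2.resize(im[:,:,::-1],None,fx=2.7,fy=2.7))
o=observe();print(o["tool_pos"],o["tool_rot"],o["qpos"])
```

```text
[ 0.55761026 -0.06608895  0.4046234 ] [-3.14065566e+00 -1.12933255e-05  9.96908108e-01] [-2.54532490e-01  4.09473474e-01  1.42138903e+00  3.15432639e-04
  1.31161624e+00  3.19274746e-01]
```

View pics/s1.png

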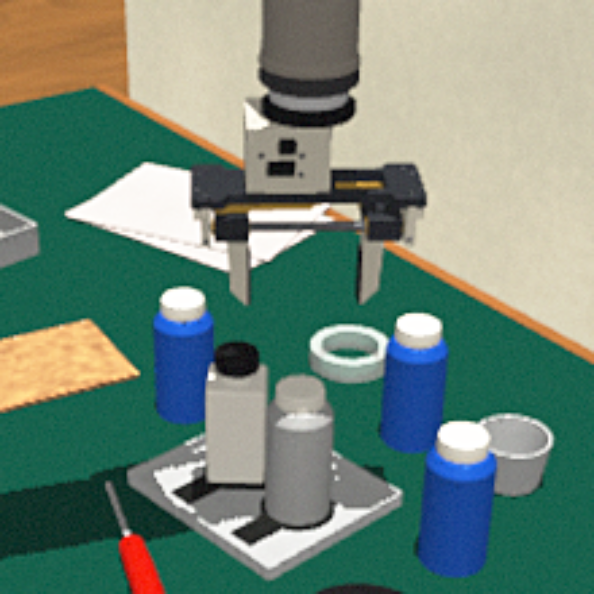

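The view shows the open fingers straddling above the can, tips at crop (240,303) and (370,303), spread perpendicular to the tube's direction. Descending and gripping.

Request:
arm_command --pt "0 -1 -20" --pt "0 0 -20" --pt "0 0 -20" --pt "0 0 -20" --pt "0 0 -20" --pt "0 0 -20" --pt "0 0 -15" --pt "0 0 -12" --pt "0 0 0" --pt "0 0 0" --spin '[0,0,0,0,0,0,0,0,0,0]'

```text
time: 3.35
tool_pos: [0.5582, -0.0677, 0.2582]
tool_rot: [3.141, -0.0, 0.996]
contact_force: [-0.1, 0.4, 0.6]
opening: 0.0915
grip_force: 0.0
```

Request:
arm_command --pt "0 0 0" --pt "0 0 0" --pt "0 0 0" --pt "0 0 0" --pt "0 0 0" --pt "0 0 0" --pt "0 0 0" --pt "0 0 0" --pt "0 0 0" --pt "0 0 0" --spin '[0,0,0,0,0,0,0,0,0,0]' --jaw -1 --squeeze 25

```text
time: 4.35
tool_pos: [0.5581, -0.0681, 0.2579]
tool_rot: [3.142, -0.0, 0.995]
contact_force: [-2.7, 0.3, 5.4]
opening: 0.0616
grip_force: 25.0
```

Request:
arm_command --pt "0 0 4" --pt "0 0 8" --pt "0 0 14" --pt "0 0 20" --pt "0 0 20" --pt "0 0 20" --pt "0 0 20" --pt "0 0 20" --pt "0 0 16" --pt "0 0 10" --pt "0 0 5" --pt "0 0 3" --spin '[0,0,0,0,0,0,0,0,0,0,0,0]'

```text
time: 5.55
tool_pos: [0.5581, -0.0681, 0.4177]
tool_rot: [-3.141, 0.0, 0.995]
contact_force: [-0.1, -0.4, -2.7]
opening: 0.0616
grip_force: 24.9
```

Request:
arm_command --pt "-2 5 0" --pt "-4 10 0" --pt "-6 15 0" --pt "-8 20 0" --pt "-10 25 0" --pt "-10 25 0" --pt "-10 25 0" --pt "-10 25 0" --pt "-10 25 0" --pt "-10 25 0" --pt "-10 25 0" --pt "-10 25 0" --pt "-10 25 0" --pt "-10 25 0" --pt "-10 25 0" --pt "-10 22 0" --pt "-8 20 0" --pt "-6 14 0" --pt "-6 12 0" --pt "-4 6 0" --spin '[0,0,0,0,0,0,0,0,0,0,0,0,0,0,0,0,0,0,0,0]'

```text
time: 7.55
tool_pos: [0.3929, 0.3321, 0.4175]
tool_rot: [-3.141, 0.0, 0.996]
contact_force: [0.7, -0.2, -2.8]
opening: 0.0613
grip_force: 24.9
```

Request:
arm_command --pt "1 -2 -5" --pt "2 -2 -15" --pt "3 -2 -20" --pt "0 0 -25" --pt "0 0 -25" --pt "0 0 -25" --pt "0 0 -18" --pt "0 0 -10" --pt "0 0 -6" --pt "0 0 -4" --pt "0 0 -3" --pt "0 0 -1" --pt "0 0 -1" --pt "0 0 0" --spin '[0,0,0,0,0,0,0,0,0,0,0,0,0,0]'

```text
time: 8.95
tool_pos: [0.4002, 0.3249, 0.26]
tool_rot: [3.141, -0.0, 0.995]
contact_force: [-0.5, 0.3, -2.0]
opening: 0.0613
grip_force: 24.9
```

Request:
arm_command --pt "0 0 -1" --pt "0 0 -1" --pt "0 0 0" --pt "0 0 0" --spin '[0,0,0,0]'

```text
time: 9.35
tool_pos: [0.4002, 0.325, 0.258]
tool_rot: [3.141, -0.0, 0.995]
contact_force: [-1.3, 0.6, -0.4]
opening: 0.0614
grip_force: 24.9
```

Request:
arm_command --pt "0 0 0" --pt "0 0 0" --pt "0 0 0" --pt "0 0 0" --pt "0 0 0" --pt "0 0 10" --pt "0 0 25" --pt "0 0 25" --pt "0 0 25" --pt "0 0 25" --pt "0 0 25" --pt "0 0 15" --spin '[0,0,0,0,0,0,0,0,0,0,0,0]' --jaw 1

```text
time: 10.55
tool_pos: [0.4001, 0.3249, 0.4107]
tool_rot: [3.14, -0.003, 0.995]
contact_force: [-0.2, 0.0, 0.1]
opening: 0.0917
grip_force: 0.0
```

Request:
arm_command --pt "7 -15 0" --pt "7 -15 0" --pt "7 -15 0" --pt "7 -15 0" --pt "8 -16 0" --pt "8 -16 0" --pt "8 -16 0" --pt "8 -16 0" --pt "8 -16 0" --pt "8 -16 0" --pt "8 -16 0" --pt "8 -16 0" --pt "8 -16 0" --pt "8 -16 0" --pt "8 -16 0" --pt "8 -16 0" --pt "7 -16 0" --pt "7 -15 0" --pt "7 -15 0" --pt "2 -9 0" --spin '[4.25,4.25,4.25,4.25,4.25,4.25,4.25,4.25,4.25,4.25,4.25,4.25,4.25,4.25,4.25,4.25,4.25,4.25,4.25,4.25]'

```text
time: 12.55
tool_pos: [0.5475, 0.0168, 0.4085]
tool_rot: [3.141, 0.001, 2.481]
contact_force: [-0.4, -0.3, -0.0]
opening: 0.0918
grip_force: 0.0
```

Run:
```python
from m import *
s=shot("side");im=s["img"][40:260,180:440];cv2.imwrite("pics/s2.png",cv2.resize(im[:,:,::-1],None,fx=2.7,fy=2.7))
o=observe();print(o["tool_pos"],o["tool_rot"])
```

```text
[0.54755469 0.01600582 0.40837504] [-3.14141055e+00  1.29270574e-03  2.48366975e+00]
```

View pics/s2.png

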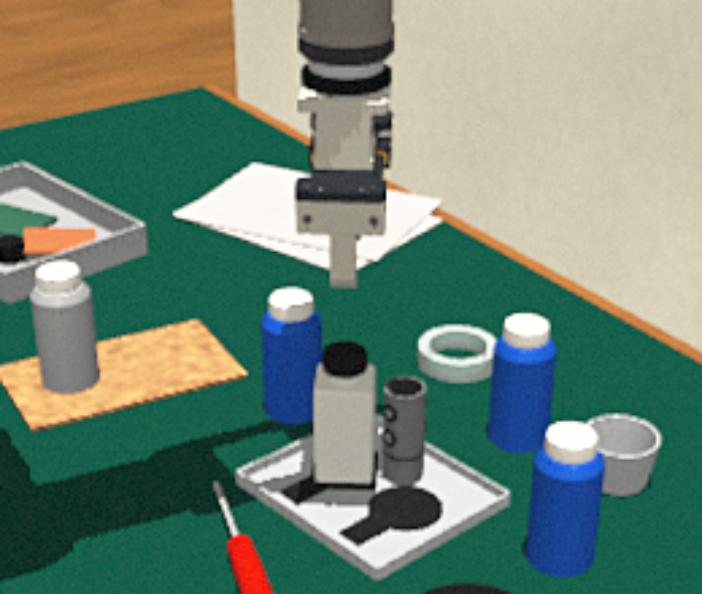

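The can stands upright on the board at crop (65,330). The tube, its lenses and the round pad are now visible, and the fingers are aligned over the bottle. Descending.

Request:
arm_command --pt "0 0 -10" --pt "0 0 -20" --pt "0 0 -20" --pt "0 0 -20" --pt "0 0 -20" --pt "0 0 -20" --pt "0 0 -20" --pt "0 0 -15" --pt "0 0 -5" --pt "0 0 0" --pt "0 0 0" --spin '[0,0,0,0,0,0,0,0,0,0,0]'

```text
time: 13.7
tool_pos: [0.5473, 0.0182, 0.2584]
tool_rot: [3.141, 0.001, 2.478]
contact_force: [0.5, -0.3, -0.2]
opening: 0.0915
grip_force: 0.0
```

Request:
arm_command --pt "0 0 0" --pt "0 0 0" --pt "0 0 0" --pt "0 0 0" --pt "0 0 0" --pt "0 0 0" --pt "0 0 0" --pt "0 0 0" --pt "0 0 0" --pt "0 0 0" --pt "0 0 0" --spin '[0,0,0,0,0,0,0,0,0,0,0]' --jaw -1 --squeeze 25

```text
time: 14.8
tool_pos: [0.5472, 0.0179, 0.2579]
tool_rot: [3.141, 0.0, 2.478]
contact_force: [1.0, 1.6, 2.5]
opening: 0.0559
grip_force: 25.0
```

Request:
arm_command --pt "0 0 4" --pt "0 0 8" --pt "0 0 14" --pt "0 0 20" --pt "0 0 20" --pt "0 0 20" --pt "0 0 20" --pt "0 0 20" --pt "0 0 16" --pt "0 0 10" --pt "0 0 5" --pt "0 0 3" --spin '[0,0,0,0,0,0,0,0,0,0,0,0]'

```text
time: 16.0
tool_pos: [0.547, 0.0179, 0.4177]
tool_rot: [-3.141, -0.0, 2.478]
contact_force: [0.4, -0.1, -2.3]
opening: 0.0561
grip_force: 24.9
```

Request:
arm_command --pt "-1 4 0" --pt "-1 8 0" --pt "-2 12 0" --pt "-2 16 0" --pt "-3 20 0" --pt "-3 20 0" --pt "-3 20 0" --pt "-3 20 0" --pt "-3 20 0" --pt "-3 20 0" --pt "-3 20 0" --pt "-3 20 0" --pt "-3 20 0" --pt "-2 20 0" --pt "-1 18 0" --pt "-1 14 0" --pt "-1 10 0" --pt "-1 6 0" --pt "0 4 0" --pt "0 0 0" --spin '[0,0,0,0,0,0,0,0,0,0,0,0,0,0,0,0,0,0,0,0]'

```text
time: 18.0
tool_pos: [0.5081, 0.31, 0.4177]
tool_rot: [-3.142, 0.0, 2.478]
contact_force: [-0.2, -0.1, -3.1]
opening: 0.0553
grip_force: 24.9
```

Request:
arm_command --pt "0 0 -5" --pt "0 0 -15" --pt "0 0 -20" --pt "0 0 -25" --pt "0 0 -25" --pt "0 0 -25" --pt "0 0 -18" --pt "0 0 -10" --pt "0 0 -6" --pt "0 0 -4" --pt "0 0 -3" --pt "0 0 -1" --pt "0 0 -1" --pt "0 0 -1" --pt "0 0 -1" --pt "0 0 0" --pt "0 0 0" --spin '[0,0,0,0,0,0,0,0,0,0,0,0,0,0,0,0,0]'

```text
time: 19.7
tool_pos: [0.5082, 0.3099, 0.2579]
tool_rot: [3.141, 0.0, 2.478]
contact_force: [0.4, 1.0, -2.1]
opening: 0.0558
grip_force: 25.0
```

Request:
arm_command --pt "0 0 -0.7" --pt "0 0 0" --pt "0 0 0" --spin '[0,0,0]'

```text
time: 20.0
tool_pos: [0.5082, 0.3099, 0.2578]
tool_rot: [3.141, 0.0, 2.478]
contact_force: [-1.3, -1.0, 5.5]
opening: 0.0557
grip_force: 24.9
```

Request:
arm_command --pt "0 0 0" --pt "0 0 0" --pt "0 0 0" --pt "0 0 0" --pt "0 0 0" --pt "0 0 10" --pt "0 0 25" --pt "0 0 25" --pt "0 0 25" --pt "0 0 25" --pt "0 0 25" --pt "0 0 15" --spin '[0,0,0,0,0,0,0,0,0,0,0,0]' --jaw 1

```text
time: 21.2
tool_pos: [0.5081, 0.3099, 0.4102]
tool_rot: [3.138, 0.002, 2.478]
contact_force: [0.2, 0.9, 0.4]
opening: 0.092
grip_force: 0.0
```

Run:
```python
from m import *
c=shot("top");s=shot("side")
im=c["img"][170:265,280:385];a=cv2.resize(im[:,:,::-1],(630,570),interpolation=cv2.INTER_CUBIC);cv2.imwrite("pics/t3.png",a)
P=pts(c);m=np.zeros(P.shape[:2],bool);m[180:207,318:345]=1
v,u=np.nonzero(m&(P[...,2]>.097)&(P[...,2]<.112));print("tube px",u.mean(),v.mean(),ray(c,u.mean(),v.mean(),.103),len(u))
# pads: dark pixels
g=c["img"].max(-1);m=(g<70);m[:,:285]=0;m[:,380:]=0;m[:195]=0;m[262:]=0
n,l,st,ce=cv2.connectedComponentsWithStats(m.astype(np.uint8));print([(st[i],ce[i].round(1)) for i in range(1,n) if st[i][4]>60])
```

```text
tube px 330.875 193.68214285714285 [590.1 -20.2 103. ] 280
[(array([295, 200,  35,  30, 567], dtype=int32), array([311.7, 216. ])), (array([335, 200,  29,  45, 689], dtype=int32), array([349.7, 218.4])), (array([309, 233,  11,  16, 121], dtype=int32), array([314.1, 241.1]))]
```

View pics/t3.png

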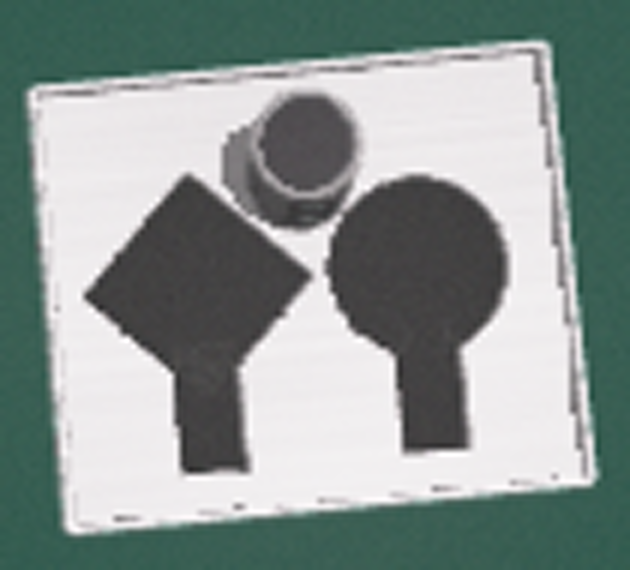

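The view shows the round pad centred at crop (418,265), the square pad at (198,286), the tube disc at (306,142) and a lens on its front side at (303,210). I'll turn the gripper 40° more so the pads stay clear of the lenses.

Request:
arm_command --pt "3 -12 0" --pt "4 -18 0" --pt "4 -18 0" --pt "4 -18 0" --pt "4 -18 0" --pt "4 -18 0" --pt "4 -18 0" --pt "5 -18 0" --pt "5 -18 0" --pt "5 -18 0" --pt "5 -18 0" --pt "5 -18 0" --pt "5 -18 0" --pt "5 -18 0" --pt "5 -18 0" --pt "4 -18 0" --pt "4 -18 0" --pt "3 -12 0" --pt "2 -12 0" --pt "1 -12 0" --spin '[2,2,2,2,2,2,2,2,2,2,2,2,2,2,2,2,2,2,2,2]'

```text
time: 23.3
tool_pos: [0.5891, -0.0267, 0.406]
tool_rot: [3.141, -0.002, -3.105]
contact_force: [-0.3, -0.4, -0.2]
opening: 0.0917
grip_force: 0.0
```

Request:
arm_command --pt "0 0 0" --pt "0 0 0" --pt "0 0 0" --spin '[0,0,0]'

```text
time: 23.6
tool_pos: [0.589, -0.0255, 0.4068]
tool_rot: [3.141, -0.001, -3.107]
contact_force: [0.7, 0.2, -0.1]
opening: 0.0917
grip_force: 0.0
```

Run:
```python
from m import *
c=dict(np.load("top.npz"))
e=lambda x,y:(280+x/6-.42,170+y/6-.42)
for n,p in(("round",(418,265)),("square",(198,286)),("sqL",(84,297)),("sqR",(312,274)),("sqT",(188,174)),("rT",(418,175)),("rL",(328,265)),("rR",(508,265))): print(n,ray(c,*e(*p),.006))
o=observe();print(o["tool_pos"],o["tool_rot"],o["qpos"])
```

```text
round [558.8 -67.4   6. ]
square [547.9  17.8   6. ]
sqL [542.2  61.8   6. ]
sqR [553.9 -26.3   6. ]
sqT [591.5  23.1   6. ]
rT [594.1 -66.6   6. ]
rL [557.6 -32.4   6. ]
rR [ 559.9 -102.4    6. ]
[ 0.58900287 -0.02552447  0.40675523] [ 3.14111713e+00 -5.74432084e-04 -3.10691544e+00] [-1.73345618e-01  4.60283985e-01  1.33429656e+00  3.55451270e-04
  1.34767238e+00 -1.77889779e+00]
```

Request:
arm_command --pt "1 6 -10" --pt "0 0 -20" --pt "0 0 -20" --pt "0 0 -20" --pt "0 0 -20" --pt "0 0 -20" --pt "0 0 -20" --pt "0 0 -20" --pt "0 0 -9" --pt "0 0 -4" --pt "0 0 0" --pt "0 0 0" --spin '[0,0,0,0,0,0,0,0,0,0,0,0]'

```text
time: 24.8
tool_pos: [0.5904, -0.02, 0.2449]
tool_rot: [-3.141, 0.002, -3.107]
contact_force: [-0.5, 0.2, 0.1]
opening: 0.0917
grip_force: 0.0
```

Request:
arm_command --pt "0 0 0" --pt "0 0 0" --pt "0 0 0" --pt "0 0 0" --pt "0 0 0" --pt "0 0 0" --pt "0 0 0" --pt "0 0 0" --pt "0 0 0" --pt "0 0 0" --pt "0 0 0" --pt "0 0 0" --pt "0 0 0" --pt "0 0 0" --spin '[0,0,0,0,0,0,0,0,0,0,0,0,0,0]' --jaw -1 --squeeze 20

```text
time: 26.2
tool_pos: [0.5901, -0.0201, 0.244]
tool_rot: [3.141, -0.0, -3.107]
contact_force: [-0.8, 0.7, -2.1]
opening: 0.039
grip_force: 19.9
```

Request:
arm_command --pt "0 0 4" --pt "0 0 8" --pt "0 0 14" --pt "0 0 18" --pt "0 0 20" --pt "0 0 20" --pt "0 0 16" --pt "0 0 10" --pt "0 0 6" --pt "0 0 4" --spin '[0,0,0,0,0,0,0,0,0,0]'

```text
time: 27.2
tool_pos: [0.59, -0.0201, 0.3643]
tool_rot: [3.142, -0.0, -3.107]
contact_force: [0.1, -0.7, -1.0]
opening: 0.0394
grip_force: 19.9
```

Request:
arm_command --pt "-2 -5 0" --pt "-4 -8 0" --pt "-6 -12 0" --pt "-8 -16 0" --pt "-8 -18 0" --pt "-8 -18 0" --pt "-8 -18 0" --pt "-8 -18 0" --pt "-8 -18 0" --pt "-8 -18 0" --pt "-8 -18 0" --pt "-8 -18 0" --pt "-8 -18 0" --pt "-8 -16 0" --pt "-8 -14 0" --pt "-6 -10 0" --pt "-4 -6 0" --pt "-2 -4 0" --pt "-2 -2 0" --pt "0 0 0" --spin '[0,0,0,0,0,0,0,0,0,0,0,0,0,0,0,0,0,0,0,0]'

```text
time: 29.2
tool_pos: [0.4681, -0.275, 0.364]
tool_rot: [3.141, 0.0, -3.107]
contact_force: [-0.7, 0.1, -1.1]
opening: 0.0393
grip_force: 19.9
```

Request:
arm_command --pt "0 0 -10" --pt "0 0 -15" --pt "0 0 -15" --pt "0 0 -10" --pt "0 0 0" --pt "0 0 0" --spin '[0,0,0,0,0,0]'

```text
time: 29.8
tool_pos: [0.4683, -0.275, 0.314]
tool_rot: [3.141, -0.0, -3.106]
contact_force: [0.4, 0.6, -0.8]
opening: 0.0392
grip_force: 19.9
```

Run:
```python
from m import *
s=shot("side");c=shot("top");im=s["img"][170:310,290:420];cv2.imwrite("pics/s4.png",cv2.resize(im[:,:,::-1],None,fx=4,fy=4,interpolation=cv2.INTER_CUBIC))
o=observe();print(o["tool_pos"],o["tool_rot"],o["qpos"],o["contact_force"],o["opening"])
```

```text
[ 0.46839441 -0.27518347  0.31468969] [-3.14079251e+00  1.06475397e-03 -3.10648089e+00] [-6.72305375e-01  4.62156292e-01  1.60359202e+00  9.53110958e-05
  1.07451509e+00 -2.27825837e+00] [-0.33026096 -0.17042393 -1.66299326] 0.039159668054767914
```

View pics/s4.png

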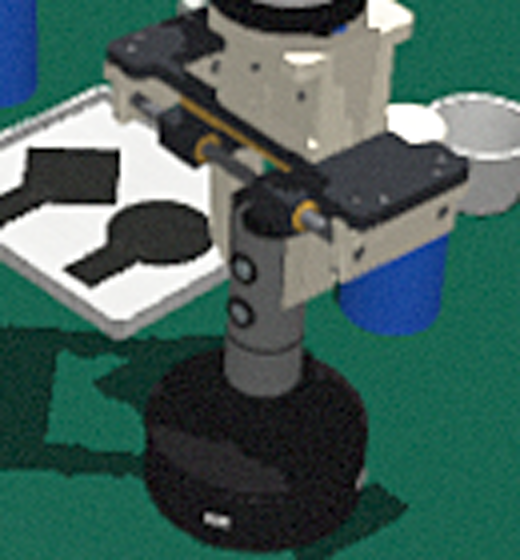

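The tube is upright in the grip over the base, foot at about crop (263,395), with its mark ring at (263,352). Lowering slowly.

Request:
arm_command --pt "0 0 -8" --pt "0 0 -8" --pt "0 0 -6" --pt "0 0 -4" --pt "0 0 -3" --pt "0 0 -3" --pt "0 0 -2" --pt "0 0 -2" --pt "0 0 0" --spin '[0,0,0,0,0,0,0,0,0]'

```text
time: 30.8
tool_pos: [0.4681, -0.2751, 0.2779]
tool_rot: [3.141, -0.0, -3.107]
contact_force: [-0.6, -0.3, -1.0]
opening: 0.0392
grip_force: 19.9
```

Request:
arm_command --pt "0 0 -2" --pt "0 0 -2" --pt "0 0 -2" --pt "0 0 0" --spin '[0,0,0,0]'

```text
time: 31.2
tool_pos: [0.468, -0.2751, 0.2717]
tool_rot: [3.141, -0.0, -3.107]
contact_force: [-0.2, 0.8, -1.2]
opening: 0.039
grip_force: 19.9
```

Request:
arm_command --pt "0 0 -3" --pt "0 0 -3" --pt "0 0 -3" --pt "0 0 -2" --pt "0 0 -2" --pt "0 0 -1" --pt "0 0 0" --spin '[0,0,0,0,0,0,0]'

```text
time: 31.9
tool_pos: [0.4681, -0.2751, 0.2579]
tool_rot: [3.141, -0.0, -3.107]
contact_force: [-1.1, -0.3, -1.4]
opening: 0.0391
grip_force: 19.9
```

Request:
arm_command --pt "0 0 -1" --pt "0 0 0" --pt "0 0 0" --spin '[0,0,0]'

```text
time: 32.2
tool_pos: [0.4681, -0.2751, 0.2571]
tool_rot: [3.142, 0.0, -3.107]
contact_force: [0.2, 0.1, -0.5]
opening: 0.0392
grip_force: 19.9
```

Request:
arm_command --pt "0 0 -0.7" --pt "0 0 0" --pt "0 0 0" --spin '[0,0,0]'

```text
time: 32.5
tool_pos: [0.4681, -0.2751, 0.2563]
tool_rot: [3.142, 0.0, -3.107]
contact_force: [-0.3, -0.6, -2.0]
opening: 0.0393
grip_force: 19.9
```

Request:
arm_command --pt "0 0 -0.5" --pt "0 0 0" --pt "0 0 0" --spin '[0,0,0]'

```text
time: 32.8
tool_pos: [0.4682, -0.2751, 0.2559]
tool_rot: [-3.142, 0.0, -3.107]
contact_force: [0.3, 0.1, -0.2]
opening: 0.0392
grip_force: 19.9
```

Request:
arm_command --pt "0 0 0" --pt "0 0 0" --pt "0 0 0" --pt "0 0 0" --pt "0 0 0" --pt "0 0 0" --pt "0 0 4" --pt "0 0 10" --pt "0 0 20" --pt "0 0 25" --pt "0 0 25" --pt "0 0 25" --pt "0 0 25" --pt "0 0 20" --pt "0 0 6" --spin '[0,0,0,0,0,0,0,0,0,0,0,0,0,0,0]' --jaw 1

```text
time: 34.3
tool_pos: [0.4682, -0.2751, 0.419]
tool_rot: [-3.138, 0.004, -3.107]
contact_force: [0.3, 0.6, -0.6]
opening: 0.092
grip_force: 0.0
```

Run:
```python
from m import *
s=shot("side");im=s["img"][170:310,290:420];cv2.imwrite("pics/s5.png",cv2.resize(im[:,:,::-1],None,fx=4,fy=4,interpolation=cv2.INTER_CUBIC))
P=pts(s);print("tube top",[np.round(1000*np.median(P[v-1:v+2,u-1:u+2].reshape(-1,3),0),1) for u,v in [(int(proj(s,[.468,-.275,.115])[0]),int(proj(s,[.468,-.275,.115])[1]))]])
print(observe()["tool_pos"])
```

```text
tube top [array([ 469.7, -271.6,  113.2])]
[ 0.46816578 -0.27513083  0.41851679]
```

View pics/s5.png

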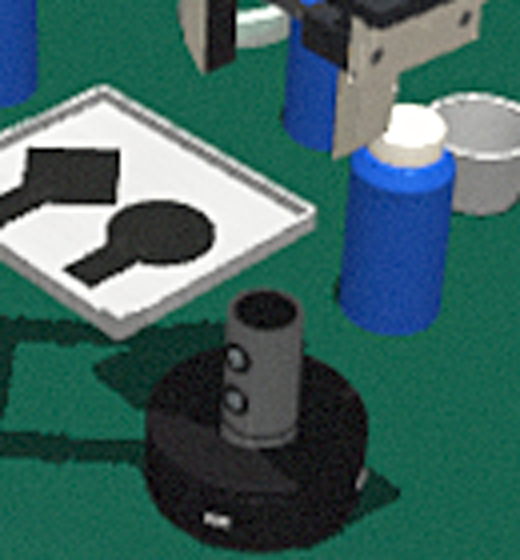

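The tube stands upright in the bore with its mark ring at the rim (crop (262,440)) and its top at about 113 mm. The job's first half is done, so going back for the can.

Request:
arm_command --pt "-3 20 0" --pt "-3 30 0" --pt "-3 32 0" --pt "-3 32 0" --pt "-3 32 0" --pt "-4 32 0" --pt "-4 32 0" --pt "-4 32 0" --pt "-4 32 0" --pt "-4 32 0" --pt "-4 32 0" --pt "-4 32 0" --pt "-4 32 0" --pt "-4 32 0" --pt "-4 32 0" --pt "-4 32 0" --pt "-4 32 0" --pt "-2 30 0" --pt "-2 24 0" --pt "-1 16 0" --spin '[-6.25,-6.25,-6.25,-6.25,-6.25,-6.25,-6.25,-6.25,-6.25,-6.25,-6.25,-6.25,-6.25,-6.25,-6.25,-6.25,-6.25,-6.25,-6.25,-6.25]'

```text
time: 36.35
tool_pos: [0.3995, 0.3264, 0.4147]
tool_rot: [-3.141, 0.002, 0.992]
contact_force: [-0.4, 0.7, -0.3]
opening: 0.0921
grip_force: 0.0
```

Request:
arm_command --pt "0 0 0" --pt "0 0 0" --pt "0 0 0" --pt "0 0 0" --spin '[0,0,0,0]'

```text
time: 36.75
tool_pos: [0.4003, 0.3241, 0.4158]
tool_rot: [3.141, 0.0, 0.995]
contact_force: [1.3, 0.3, 0.4]
opening: 0.0917
grip_force: 0.0
```

Request:
arm_command --pt "0 0 0" --pt "0 0 -10" --pt "0 0 -20" --pt "0 0 -20" --pt "0 0 -25" --pt "0 0 -25" --pt "0 0 -25" --pt "0 0 -20" --pt "0 0 -8" --pt "0 0 -4" --pt "0 0 0" --pt "0 0 0" --spin '[-6,-6,-6,-6,-6,0,0,0,0,0,0,0]'

```text
time: 37.95
tool_pos: [0.4005, 0.325, 0.2598]
tool_rot: [3.142, -0.002, 0.471]
contact_force: [-0.2, -0.0, -0.3]
opening: 0.0917
grip_force: 0.0
```

Request:
arm_command --pt "0 0 0" --pt "0 0 0" --pt "0 0 0" --pt "0 0 0" --pt "0 0 0" --pt "0 0 0" --pt "0 0 0" --pt "0 0 0" --pt "0 0 0" --pt "0 0 0" --spin '[0,0,0,0,0,0,0,0,0,0]' --jaw -1 --squeeze 25

```text
time: 38.95
tool_pos: [0.4001, 0.325, 0.259]
tool_rot: [-3.142, -0.0, 0.471]
contact_force: [-1.3, 1.7, 3.3]
opening: 0.0615
grip_force: 25.0
```

Request:
arm_command --pt "0 0 4" --pt "0 0 8" --pt "0 0 14" --pt "0 0 20" --pt "0 0 20" --pt "0 0 20" --pt "0 0 20" --pt "0 0 20" --pt "0 0 16" --pt "0 0 10" --pt "0 0 5" --pt "0 0 3" --spin '[0,0,0,0,0,0,0,0,0,0,0,0]'

```text
time: 40.15
tool_pos: [0.4, 0.3247, 0.4188]
tool_rot: [3.141, 0.001, 0.471]
contact_force: [0.7, -0.8, -3.2]
opening: 0.0617
grip_force: 24.9
```

Request:
arm_command --pt "2 -5 0" --pt "4 -10 0" --pt "6 -15 0" --pt "8 -20 0" --pt "10 -25 0" --pt "10 -25 0" --pt "10 -25 0" --pt "10 -25 0" --pt "10 -25 0" --pt "10 -25 0" --pt "10 -25 0" --pt "10 -25 0" --pt "10 -25 0" --pt "10 -25 0" --pt "10 -25 0" --pt "10 -22 0" --pt "8 -20 0" --pt "6 -14 0" --pt "4 -9 0" --pt "0.5 -2.5 0" --spin '[0,0,0,0,0,0,0,0,0,0,0,0,0,0,0,0,0,0,0,0]'

```text
time: 42.15
tool_pos: [0.5588, -0.0686, 0.4184]
tool_rot: [-3.141, 0.001, 0.47]
contact_force: [-0.7, 0.2, -2.3]
opening: 0.0621
grip_force: 24.9
```

Request:
arm_command --pt "0 0 -5" --pt "0 0 -15" --pt "0 0 -20" --pt "0 0 -25" --pt "0 0 -25" --pt "0 0 -25" --pt "0 0 -16" --pt "0 0 -8" --pt "0 0 0" --pt "0 0 0" --spin '[0,0,0,0,0,0,0,0,0,0]'

```text
time: 43.15
tool_pos: [0.5588, -0.0673, 0.2806]
tool_rot: [3.141, -0.001, 0.472]
contact_force: [-0.0, -0.1, -2.1]
opening: 0.0617
grip_force: 24.9
```

Run:
```python
from m import *
s=shot("side");c=shot("top");im=s["img"][150:270,250:390];cv2.imwrite("pics/s6.png",cv2.resize(im[:,:,::-1],None,fx=4.5,fy=4.5,interpolation=cv2.INTER_CUBIC))
print(observe()["tool_pos"])
print([np.round(proj(s,p),1) for p in([.5586,-.0675,.006],[.5586,-.0675,.025])])
```

```text
[ 0.55894338 -0.06752234  0.28098491]
[array([330.5, 226.4]), array([330.7, 220.3])]
```

View pics/s6.png

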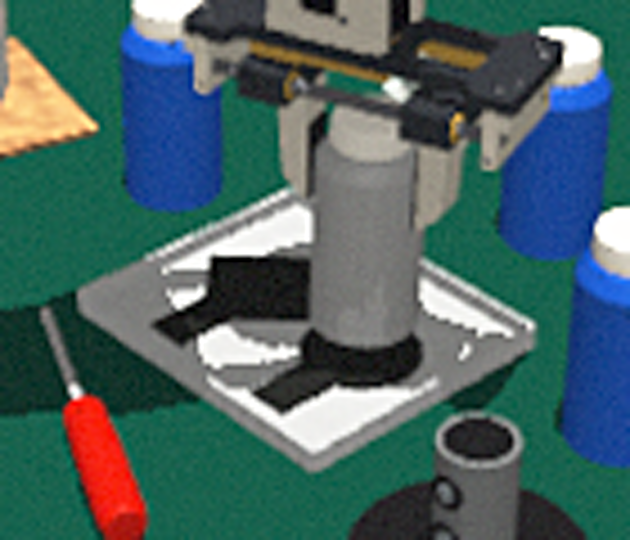

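The can hangs upright, centred over the round pad (pad from 302 to 424, can from 307 to 420 in crop columns). Lowering and releasing.

Request:
arm_command --pt "0 0 -8" --pt "0 0 -6" --pt "0 0 -3" --pt "0 0 -2" --pt "0 0 -1" --pt "0 0 -1" --pt "0 0 0" --pt "0 0 0" --spin '[0,0,0,0,0,0,0,0]'

```text
time: 44.05
tool_pos: [0.5587, -0.0676, 0.2591]
tool_rot: [3.141, -0.0, 0.471]
contact_force: [0.5, 1.1, -0.9]
opening: 0.0617
grip_force: 24.9
```

Request:
arm_command --pt "0 0 -0.6" --pt "0 0 0" --pt "0 0 0" --spin '[0,0,0]'

```text
time: 44.35
tool_pos: [0.5588, -0.0675, 0.2589]
tool_rot: [3.141, -0.001, 0.471]
contact_force: [-0.9, 1.7, 6.0]
opening: 0.0617
grip_force: 25.0
```

Request:
arm_command --pt "0 0 0" --pt "0 0 0" --pt "0 0 0" --pt "0 0 0" --pt "0 0 0" --pt "0 0 0" --pt "0 0 10" --pt "0 0 25" --pt "0 0 25" --pt "0 0 25" --pt "0 0 25" --pt "0 0 25" --pt "0 0 16" --pt "0 0 8" --spin '[0,0,0,0,0,0,0,0,0,0,0,0,0,0]' --jaw 1

```text
time: 45.75
tool_pos: [0.5586, -0.0676, 0.4198]
tool_rot: [3.139, -0.003, 0.471]
contact_force: [0.4, -0.5, -0.9]
opening: 0.0915
grip_force: 0.0
```

Request:
arm_command --pt "-1 10 0" --pt "-2 16 0" --pt "-2 20 0" --pt "-3 20 0" --pt "-3 20 0" --pt "-3 20 0" --pt "-3 20 0" --pt "-3 20 0" --pt "-3 20 0" --pt "-3 20 0" --pt "-3 20 0" --pt "-3 20 0" --pt "-3 20 0" --pt "-3 20 0" --pt "-3 20 0" --pt "-3 20 0" --pt "-2 20 0" --pt "-2 20 0" --pt "-2 20 0" --pt "-0.5 11.5 0" --spin '[5.75,5.75,5.75,5.75,5.75,5.75,5.75,5.75,5.75,5.75,5.75,5.75,5.75,5.75,5.75,5.75,5.75,5.75,5.75,5.75]'

```text
time: 47.75
tool_pos: [0.5076, 0.3112, 0.4169]
tool_rot: [-3.141, -0.001, 2.484]
contact_force: [-0.3, 0.5, -0.2]
opening: 0.0916
grip_force: 0.0
```

Request:
arm_command --pt "0 0 0" --pt "0 0 0" --pt "0 0 0" --pt "0 0 0" --spin '[0,0,0,0]'

```text
time: 48.15
tool_pos: [0.5083, 0.3092, 0.4173]
tool_rot: [-3.141, 0.0, 2.476]
contact_force: [0.1, -0.2, -0.1]
opening: 0.0921
grip_force: 0.0
```

Request:
arm_command --pt "0 0 -10" --pt "0 0 -20" --pt "0 0 -25" --pt "0 0 -25" --pt "0 0 -25" --pt "0 0 -25" --pt "0 0 -17" --pt "0 0 -8" --pt "0 0 -4" --pt "0 0 0" --pt "0 0 0" --spin '[0,0,0,0,0,0,0,0,0,0,0]'

```text
time: 49.25
tool_pos: [0.5084, 0.3099, 0.2591]
tool_rot: [3.14, 0.001, 2.478]
contact_force: [0.9, 0.8, 0.3]
opening: 0.0918
grip_force: 0.0
```

Request:
arm_command --pt "0 0 0" --pt "0 0 0" --pt "0 0 0" --pt "0 0 0" --pt "0 0 0" --pt "0 0 0" --pt "0 0 0" --pt "0 0 0" --pt "0 0 0" --pt "0 0 0" --pt "0 0 0" --spin '[0,0,0,0,0,0,0,0,0,0,0]' --jaw -1 --squeeze 25

```text
time: 50.35
tool_pos: [0.5082, 0.3099, 0.2584]
tool_rot: [3.141, 0.0, 2.478]
contact_force: [0.4, 1.0, -0.3]
opening: 0.0559
grip_force: 25.0
```

Request:
arm_command --pt "0 0 4" --pt "0 0 8" --pt "0 0 14" --pt "0 0 20" --pt "0 0 20" --pt "0 0 20" --pt "0 0 20" --pt "0 0 20" --pt "0 0 16" --pt "0 0 10" --pt "0 0 5" --pt "0 0 3" --spin '[0,0,0,0,0,0,0,0,0,0,0,0]'

```text
time: 51.55
tool_pos: [0.508, 0.3098, 0.4182]
tool_rot: [-3.141, -0.0, 2.478]
contact_force: [-0.4, 0.5, -3.0]
opening: 0.0558
grip_force: 25.0
```

Request:
arm_command --pt "1 -4 0" --pt "1 -8 0" --pt "2 -12 0" --pt "2 -16 0" --pt "3 -20 0" --pt "3 -20 0" --pt "3 -20 0" --pt "3 -20 0" --pt "3 -20 0" --pt "3 -20 0" --pt "3 -20 0" --pt "3 -20 0" --pt "3 -20 0" --pt "2 -20 0" --pt "1 -18 0" --pt "1 -14 0" --pt "1 -10 0" --pt "1 -6 0" --pt "0 -4 0" --pt "0 0 0" --spin '[0,0,0,0,0,0,0,0,0,0,0,0,0,0,0,0,0,0,0,0]'

```text
time: 53.55
tool_pos: [0.5471, 0.0177, 0.4182]
tool_rot: [3.141, -0.0, 2.478]
contact_force: [0.5, -0.6, -3.6]
opening: 0.0558
grip_force: 25.0
```

Request:
arm_command --pt "0 0 -5" --pt "0 0 -15" --pt "0 0 -20" --pt "0 0 -25" --pt "0 0 -25" --pt "0 0 -25" --pt "0 0 -16" --pt "0 0 -8" --pt "0 0 0" --pt "0 0 0" --spin '[0,0,0,0,0,0,0,0,0,0]'

```text
time: 54.55
tool_pos: [0.5474, 0.0181, 0.2799]
tool_rot: [3.141, 0.001, 2.479]
contact_force: [0.6, 0.0, -1.9]
opening: 0.0559
grip_force: 25.0
```

Run:
```python
from m import *
s=shot("side");im=s["img"][150:270,250:390];cv2.imwrite("pics/s7.png",cv2.resize(im[:,:,::-1],None,fx=4.5,fy=4.5,interpolation=cv2.INTER_CUBIC))
o=observe();print(o["tool_pos"],o["tool_rot"])
```

```text
[0.54750048 0.01800761 0.28021292] [3.14045851e+00 1.61937991e-03 2.47862106e+00]
```

View pics/s7.png

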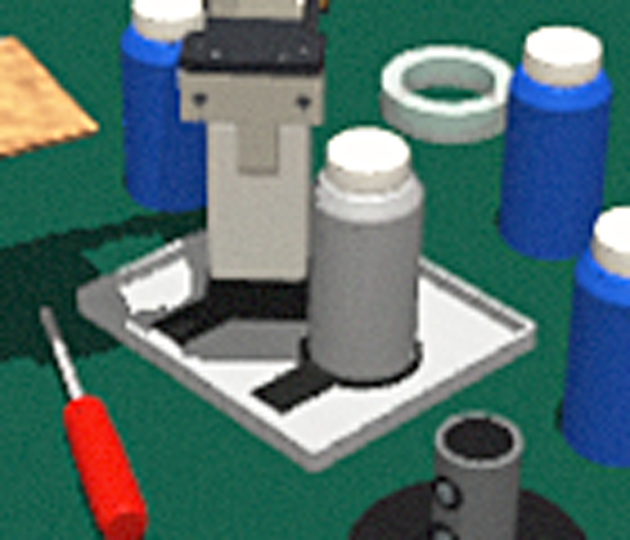

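The can stands centred on its pad (bottom at crop (362,350)), and the bottle hangs over the square pad. Lowering and releasing.

Request:
arm_command --pt "0 0 -8" --pt "0 0 -6" --pt "0 0 -3" --pt "0 0 -2" --pt "0 0 -1" --pt "0 0 -1" --pt "0 0 0" --pt "0 0 0" --spin '[0,0,0,0,0,0,0,0]'

```text
time: 55.4
tool_pos: [0.5472, 0.0179, 0.2583]
tool_rot: [3.141, 0.0, 2.478]
contact_force: [-0.3, 0.2, -3.0]
opening: 0.0559
grip_force: 25.0
```

Request:
arm_command --pt "0 0 -0.5" --pt "0 0 0" --pt "0 0 0" --spin '[0,0,0]'

```text
time: 55.7
tool_pos: [0.5472, 0.0179, 0.2583]
tool_rot: [3.141, 0.001, 2.478]
contact_force: [-1.1, -0.1, 3.6]
opening: 0.0561
grip_force: 25.0
```

Contact made. Releasing and retreating to the side for a last look.

Request:
arm_command --pt "0 0 0" --pt "0 0 0" --pt "0 0 0" --pt "0 0 0" --pt "0 0 0" --pt "0 0 0" --pt "0 0 10" --pt "0 0 25" --pt "0 0 25" --pt "0 0 25" --pt "0 0 25" --pt "0 0 25" --pt "0 0 16" --pt "0 0 8" --spin '[0,0,0,0,0,0,0,0,0,0,0,0,0,0]' --jaw 1

```text
time: 57.1
tool_pos: [0.5471, 0.0179, 0.4192]
tool_rot: [3.14, 0.003, 2.478]
contact_force: [-0.7, 0.6, 0.7]
opening: 0.0919
grip_force: 0.0
```

Request:
arm_command --pt "-8 20 0" --pt "-8 25 0" --pt "-8 25 0" --pt "-8 25 0" --pt "-8 25 0" --pt "-8 25 0" --pt "-8 25 0" --pt "-8 25 0" --pt "-8 25 0" --pt "-8 25 0" --pt "-8 25 0" --pt "-8 25 0" --pt "-8 20 0" --pt "0 10 0" --pt "0 0 0" --spin '[0,0,0,0,0,0,0,0,0,0,0,0,0,0,0]'

```text
time: 58.6
tool_pos: [0.443, 0.3437, 0.4164]
tool_rot: [-3.141, -0.0, 2.48]
contact_force: [-0.2, -0.6, 0.4]
opening: 0.0918
grip_force: 0.0
```

Run:
```python
from m import *
c0=cv2.imread("pics/top0.png");c=shot("top");s=shot("side")
a=cv2.resize(c["img"][165:290,275:480][:,:,::-1],None,fx=3.9,fy=3.9,interpolation=cv2.INTER_CUBIC);cv2.imwrite("pics/end_t.png",a)
b=cv2.resize(s["img"][140:310,250:420][:,:,::-1],None,fx=3.5,fy=3.5,interpolation=cv2.INTER_CUBIC);cv2.imwrite("pics/end_s.png",b)
print(observe()["time"])
```

```text
58.7
```

View pics/end_t.png

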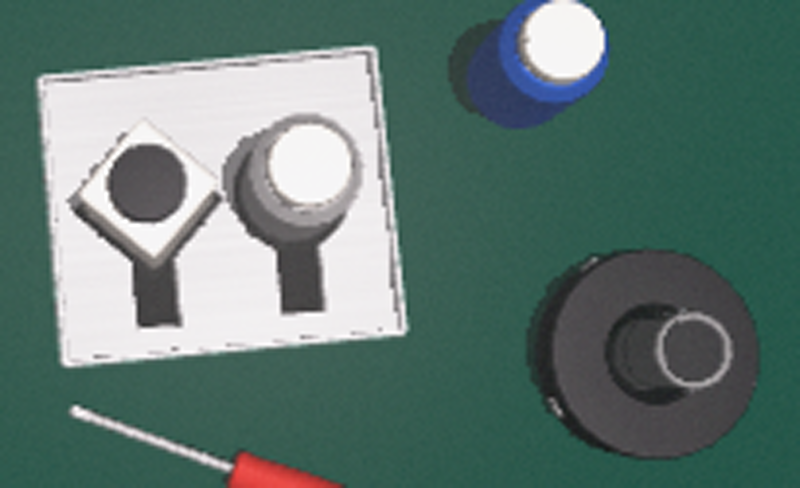

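View pics/end_s.png

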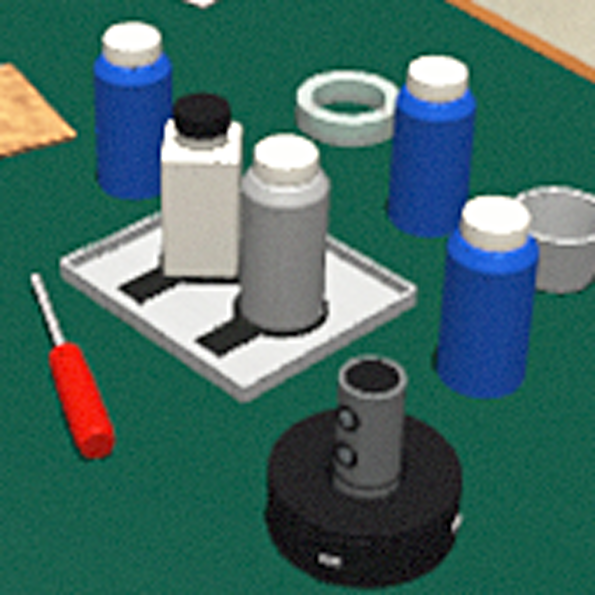

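The final pictures show the bottle cap at (147,183) and the can cap at (311,164), both within half a pixel or so of their starting positions. The tube is upright in the base at (695,350), and the bystanders haven't moved. One check of the tube's height and tilt, then I'll hand in.

Run:
```python
from m import *
c=dict(np.load("top.npz"));print(ray(c,695/3.9+275-.37,350/3.9+165-.37,.115))
P=pts(c);q=P[245:264,443:462].reshape(-1,3);q=q[q[:,2]>.1];print(len(q),1000*np.median(q,0))
print(hand_in())
```

```text
[ 469. -277.  115.]
319 [ 469.44752286 -273.94084207  117.09665979]
the job is handed in; nothing more can be done
None
```

The job is done and handed in at about 59 s of the 136 s allowed: the tube is fully home in the base, mark at the rim, and the can and bottle are back upright, centred to about 1 mm on their pads; nothing was knocked over and the bystanders were left alone.

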